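Slide the cap onto the insulated pot

ROBOT

A 7-joint arm with a two-finger parallel gripper is mounted at the origin on the work surface. World frame = base frame: x ahead of the robot, y to its left, z up, the work surface at z = 0. Lengths are in m, angles in rad, forces in N, time in s.
With the tool pointing down it reaches from about 0.4 to 0.85 m from the base axis. Payload 4.5 kg.
Tool frame: the origin (TCP) lies on the centre line of the jaws, within the pads' length; the fingertips stand r.tips_ahead ahead of it and the grasp point (between the pads) is the TCP (r.tips_ahead is the distance from the TCP to the fingertips, in m); z points along the fingers, y is the direction in which the jaws open and shut (so a half turn about z gives the same grasp; the last joint's range is limited). The gripper opens to 88 mm and grips with 3 to 60 N. Pads are 18 mm wide; open, the fingers measure 123 mm over their backs; the gripper's body (75 mm by 187 mm) begins 45 mm behind the grasp point.
Start: joints at [1.221, 0.689, -0.195, 1.565, 0.157, 0.902, -0.215], TCP at [0.234, -0.58, 0.258] pointing down, gripper open.
Joint ranges: [-3.01, 3.01], [-0.46, 2.08], [-1.47, 1.51], [0.13, 2.56], [-1, 4.14], [0.04, 2.09], [-2.66, 2.66]. Speed limits (rad/s): [2.57, 2.57, 3.14, 3.14, 3.14, 3.14, 3.14].

INTERFACE

Orientations are given as a unit quaternion [x, y, z, w].
In Python, from plant import r gives the robot as it stands.
- The arm moves only by the shell command python3 -m inch 'ROWS' [FORCE]. ROWS is JSON, a list of rows, each a list of 5 numbers: the shift along the world's x, y, z in units of 25 mm (1.0 is 25 mm), then the turn about the world's z in units of 6 degrees (1.0 is 6 degrees), then the finger opening in mm, from 0 to 88.1. A call has 1 to 5 rows; each row shifts and turns the commanded pose from where the row before left it; what a row does not reach is not made up. A row lasts 1/10 s, in which the tool goes at most 50 mm and 8.59 degrees, less where a joint would pass 70% of its speed; a pose out of reach is approached as far as the arm can. A call is refused whole if a number of a shift passes 1 or a number of a turn 1, either way. A call with a gripper value outside its range is refused whole. The fingers move at their own pace and stop on an object; FORCE is the grip in N (left out, the last holds). Time passes only in rows, so rows that do not move let the fingers close. It gives the time, the measured TCP pose, the force and the opening at its end, in the units of the state.
- r.get_state(): the state, without advancing time (a new reading comes with each control period).
- r.snapshot(name): name is "scene" or "side" or "wrist"; returns a dict with "pixels" (420x560x3 uint8, red, green, blue), "range_z" (420x560 float32, m along the optical axis (not along the pixel's ray), 0 where there is no reading), "K" (3x3 intrinsics, pixels), "k1" (the pictures are not rectified: a ray, as slopes to the right and down, at radius r is drawn at 1 + k1 r^2 times it, then the intrinsics apply), "position" and "attitude" of the camera in the world. Camera axes: x right, y up, looking along -z (the intrinsics and any distortion apply to the point x, -y, -z); pixel columns grow to the right and rows downward; lengths in m; the calibration is good to about 2 mm. A picture is of the moment at which its call begins.
- r.finish_job(): hands the job in, once; it reports no verdict.
The state is a dict: "clock": time; "q": joint angles; "qd": joint speeds; "joint_torque": joint torques, N m; "tool_pos": TCP position; "eef_rot": TCP orientation; "contact_force": force on the tool from outside, world axes, zero at the start; "moment": the same for the moment, N m; "opening": opening from 0.0 (shut) to 1.0 (fully open).
Only numpy, scipy, OpenCV 4.12 (cv2) and the standard library are available. Lean on these libraries where they do the work, as an engineer would, in place of code of your own. Each camera call takes 0.05 s, during which the arm holds its last target. There are 200 camera calls.

TASK

Cap the wide white insulated pot: bring it alongside the wooden step, then slide the big grey cap off the step and onto it, so that the cap sits fully down and level over the pot's rim and the pot stands upright on the bench. Do not lift the cap up off the step or let it fall to the bench, and leave the narrow pot, bottle, jar and beaker standing where they are.

Things in the scene. Friction and masses are not known exactly. Their poses are not given: they have to be found in the camera images.
- cap: loose round grey cap lying right way up on the step, 0.22 kg, 141 mm across, 28 mm high: solid 16 mm crown over a hollow skirt 12 mm deep, inside 133 mm across. No knob, too wide to grip. Origin: centre of the skirt's lower edge, z up. Seated, the crown rests on the pot's rim with the skirt outside it (4.5 mm clear all round), this origin 56 mm above the pot's.
- wide_pot: loose thick-walled white round pot with a straight outside, about 0.55 kg: 124 mm across, 68 mm high, open mouth 64 mm across and 58 mm deep, flat 30 mm wide rim. Origin: centre of its underside, z up.
- narrow_pot: bystander: loose white round pot of the same make, 88 mm across, 68 mm high, mouth 44 mm across. Origin: centre of its underside.
- step: fixed low wooden shelf, 260 mm along its x, 170 mm along its y, flat top 70 mm above the bench (2 mm above the pots' rims). Origin: centre of its footprint, on the bench; its free edge is its own -y side, 85 mm from the origin. The cap's skirt must drop between pot and step: leave a gap of 8 to 25 mm there, not touching.
- bottle: bystander: loose clear bottle with blue top, 56 mm across, 150 mm high. Origin: centre of its underside.
- jar: bystander: loose amber jar with lid, 70 mm across, 90 mm high. Origin: centre of its underside.
- beaker: bystander: loose white open beaker, 72 mm across, 90 mm high. Origin: centre of its underside.
Mind the look-alikes: they are no part of the job. What is shaped like the wide_pot but purple or yellow is not meant. There is more than one size of the cap; the one meant has the size given above.

How it is judged:
At the end, for the whole second after the job is handed in: the cap sits on the wide pot: within 7 mm of its axis, its skirt's lower edge 53 to 58.5 mm above the pot's underside (fully down is 56), level within 2 degrees; the pot stands upright on the bench (within 2 degrees); both at rest and released (horizontal distance between cap and wide_pot below 0.007 m and z of cap in the frame of wide_pot between 0.053 and 0.0585 m and angle between each of cap, wide_pot's own z axis and vertical below 0.035 rad and height (world z) of wide_pot below 0.005 m and linear speed of each of cap, wide_pot below 0.02 m/s); the robot touches nothing.
It fails at once if the cap was lifted more than 25 mm above the step's top (height (world z) of cap above 0.095 m).
It fails at once if the cap fell towards the bench (height (world z) of cap below 0.03 m).
It fails at once if the narrow pot was moved more than 20 mm (distance of narrow_pot from where it was at the start of the episode above 0.02 m).
It fails at once if the bottle was moved more than 20 mm or knocked over (distance of bottle from where it was at the start of the episode above 0.02 m or angle between bottle's own z axis and vertical above 0.5 rad).
It fails at once if the jar or the beaker was moved more than 20 mm or knocked over (distance of any of jar, beaker from where it was at the start of the episode above 0.02 m or angle between any of jar, beaker's own z axis and vertical above 0.5 rad).
It also fails if it takes over 54 s, if anything falls off the work surface, if the arm or the gripper's body presses on something with over 40 N, if the wrist force passes 120 N, or if a joint passes its speed limit or range.

## Working session

There is one attempt and no reset: what is moved stays moved. The work goes in short steps, Python scripts to look and compute and a shell command to move; the robot and the scene stay as the last step left them, time stands still between calls to the robot, and variables do not carry over. Pictures are saved under pics/ and viewed, about 8 in all and at most 12, crops included, and the job is handed in when it is done.

```bash
ls; mkdir -p pics; cat > h.py <<'E'
import numpy as np, cv2
from scipy.spatial.transform import Rotation as R
from plant import r
def snap(n,save=None):
    s=r.snapshot(n)
    if save: cv2.imwrite('pics/'+save,s['pixels'][:,:,::-1])
    return s
def rotm(s):
    a=np.array(s['attitude'],float)
    return a if a.shape==(3,3) else R.from_quat(a).as_matrix()
def rays(s,uv):
    K=np.array(s['K']);uv=np.asarray(uv,float).reshape(-1,2)
    d=np.c_[(uv[:,0]-K[0,2])/K[0,0],(uv[:,1]-K[1,2])/K[1,1]];u=d.copy()
    for _ in range(20): u=d/(1+s['k1']*(u**2).sum(1,keepdims=True))
    return np.c_[u[:,0],-u[:,1],-np.ones(len(u))]@rotm(s).T
def plane(s,uv,z):
    d=rays(s,uv);p=np.array(s['position']);return p+d*((z-p[2])/d[:,2])[:,None]
def cloud(s):
    h,w=s['range_z'].shape;v,u=np.mgrid[:h,:w]
    d=rays(s,np.c_[u.ravel(),v.ravel()])
    return (np.array(s['position'])+d*s['range_z'].reshape(-1,1)).reshape(h,w,3)
def circ(P):
    P=np.asarray(P)[:,:2];A=np.c_[2*P,np.ones(len(P))]
    c=np.linalg.lstsq(A,(P**2).sum(1),rcond=None)[0];return c[:2],np.sqrt(c[2]+c[:2]@c[:2])
E
python3 - <<'E'
from h import *
a=snap('scene','scene1.png');b=snap('side','side1.png')
for s in(a,b):print(np.array(s['position']),s['attitude'],s['k1'],s['K'])
print(r.get_state(),r.tips_ahead)
E
```

```text
pics
[ 1.25927527 -0.1265937   1.20727261] [0.20619165 0.16294754 0.58772709 0.76518623] 0.0014922925715533924 [[409.23302775   0.         276.90836966]
 [  0.         409.23302775 213.48928582]
 [  0.           0.           1.        ]]
[0.08543158 0.61445471 0.76238425] [-0.14104905  0.38526012  0.85272497 -0.32332635] -0.11539980554453218 [[390.56516883   0.         270.0793422 ]
 [  0.         390.56516883 212.91676107]
 [  0.           0.           1.        ]]
{'clock': 0.1, 'q': array([ 1.2208019 ,  0.68990876, -0.1945034 ,  1.56619458,  0.15731932,
        0.90247243, -0.2150985 ]), 'qd': array([-0.00010834, -0.00274974, -0.0012789 , -0.00398548,  0.0006008 ,
        0.00050914,  0.00122423]), 'joint_torque': array([-3.12327960e-03, -5.28494239e+01, -1.27133656e+00, -1.53835148e+01,
       -5.25254023e-02,  2.01844654e-03,  4.43265333e-05]), 'tool_pos': array([ 0.23378817, -0.57908174,  0.25699649]), 'eef_rot': array([ 9.81637049e-01,  1.90756576e-01, -2.17574438e-04, -7.65695254e-04]), 'contact_force': array([0.42086266, 0.75065909, 0.6175874 ]), 'moment': array([ 0.03996395,  0.01654331, -0.01245861]), 'opening': 1.0006057588507762} 0.019
```

View pics/scene1.png

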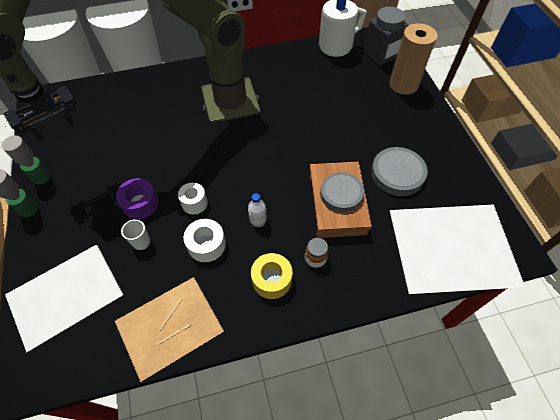

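View pics/side1.png

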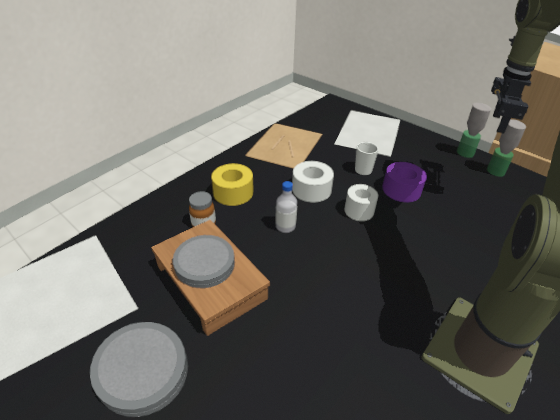

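Scene picture: the wide white pot is at (205,240) and the narrow white pot at (193,197). The purple pot (136,197) and yellow pot (271,275) are decoys. The grey cap on the step is at (342,190); a larger grey disc lies on the bench at (400,170). In the side view the same things are at: wide pot (313,180), cap (204,258), step (210,275), bottle (287,208) between pot and step. Next I measure them.

```bash
cat > m.py <<'E'
from h import *
def ell(s,P,box,zlo,zhi,cond=None):
    u0,v0,u1,v1=box;m=np.zeros(P.shape[:2],bool);m[v0:v1,u0:u1]=1
    m&=(P[...,2]>zlo)&(P[...,2]<zhi)
    if cond is not None:m&=cond
    return m
E
python3 - <<'E'
from m import *
B={'scene':dict(wide=(175,210,235,270),narrow=(172,175,212,220),cap=(315,165,370,215),disc=(365,140,435,200),step=(300,155,380,245),bottle=(240,190,275,235),jar=(298,232,335,272),beaker=(115,215,155,255),yellow=(243,245,300,305),purple=(110,172,165,222)),
'side':dict(wide=(285,155,340,205),narrow=(340,180,382,222),cap=(168,230,242,290),disc=(85,315,195,420),step=(145,215,275,335),bottle=(270,175,302,235),jar=(185,190,220,228),beaker=(350,138,382,178),yellow=(208,160,258,207))}
for n in B:
    s=snap(n);P=cloud(s)
    for k,b in B[n].items():
        u0,v0,u1,v1=b;Q=P[v0:v1,u0:u1].reshape(-1,3);Q=Q[(Q[:,2]>0.01)&(Q[:,2]<.2)]
        zt=np.percentile(Q[:,2],90) if k not in('bottle',) else Q[:,2].max()
        if k=='step': T=Q[(abs(Q[:,2]-.07)<.008)]
        else: T=Q[abs(Q[:,2]-zt)<.007]
        rect=cv2.minAreaRect((T[:,:2]*1000).astype(np.float32))
        hull=cv2.convexHull((T[:,:2]).astype(np.float32))[:,0]
        (c,rad)=cv2.minEnclosingCircle(hull)
        print(n,k,'ztop %.3f'%zt,'zmed %.3f'%np.median(T[:,2]),'circ',np.round(c,4),round(rad,4),'rect',np.round(rect[0]),np.round(rect[1]),round(rect[2],1),len(T))
E
```

```text
scene wide ztop 0.071 zmed 0.068 circ [ 0.6255 -0.2086] 0.0629 rect [ 626. -208.] [123. 122.] 9.8 804
scene narrow ztop 0.070 zmed 0.068 circ [ 0.4922 -0.2022] 0.0841 rect [ 492. -221.] [ 86. 161.] 90.0 364
scene cap ztop 0.100 zmed 0.099 circ [0.5921 0.2593] 0.0722 rect [591. 260.] [140. 141.] 88.7 1215
scene disc ztop 0.042 zmed 0.039 circ [0.5234 0.5071] 0.0975 rect [522. 508.] [188. 191.] 59.9 1717
scene step ztop 0.099 zmed 0.070 circ [0.5899 0.2534] 0.1533 rect [589. 254.] [171. 264.] 78.7 2097
scene bottle ztop 0.156 zmed 0.151 circ [ 0.5804 -0.0239] 0.0132 rect [582. -24.] [23. 24.] 41.7 36
scene jar ztop 0.092 zmed 0.090 circ [0.7645 0.1211] 0.0317 rect [765. 120.] [57. 61.] 72.2 297
scene beaker ztop 0.089 zmed 0.088 circ [ 0.5604 -0.4138] 0.0371 rect [ 560. -414.] [72. 69.] 35.1 132
scene yellow ztop 0.070 zmed 0.068 circ [ 0.7983 -0.0319] 0.0623 rect [799. -31.] [119. 124.] 77.0 920
scene purple ztop 0.071 zmed 0.069 circ [ 0.4085 -0.4026] 0.0639 rect [ 408. -403.] [123. 121.] 13.1 662
side wide ztop 0.108 zmed 0.107 circ [ 0.5662 -0.021 ] 0.0169 rect [564. -21.] [32. 17.] 68.5 68
side narrow ztop 0.068 zmed 0.067 circ [ 0.4563 -0.218 ] 0.0452 rect [ 457. -218.] [86. 86.] 30.6 395
side cap ztop 0.100 zmed 0.099 circ [0.5918 0.2615] 0.0722 rect [592. 262.] [141. 140.] 40.9 2298
side disc ztop 0.040 zmed 0.038 circ [0.5217 0.5096] 0.0968 rect [522. 510.] [190. 191.] 56.9 6524
side step ztop 0.099 zmed 0.070 circ [0.5882 0.2549] 0.154 rect [589. 255.] [173. 263.] 78.7 3818
side bottle ztop 0.153 zmed 0.151 circ [ 0.5785 -0.0228] 0.0129 rect [578. -23.] [23. 25.] 39.3 58
side jar ztop 0.091 zmed 0.091 circ [0.7624 0.1219] 0.0318 rect [762. 122.] [58. 62.] 21.9 278
side beaker ztop 0.088 zmed 0.087 circ [ 0.5583 -0.4108] 0.0374 rect [ 559. -411.] [66. 73.] 29.6 134
side yellow ztop 0.070 zmed 0.068 circ [0.7848 0.0164] 0.1104 rect [798.  13.] [204. 124.] 89.5 646
```

Candidates: grey discs at scene (342,190), 141 mm across and on the step, and (400,170), 190 mm across and on the bench. The one on the step fits. Pots 123 mm across: white (205,240), yellow (271,275) and purple (136,197). White is the one meant; (193,197) is the 88 mm narrow pot. I'll confirm in a crop.

```bash
python3 -c "
import cv2;i=cv2.imread('pics/scene1.png')[135:310,110:440];cv2.imwrite('pics/crop1.png',cv2.resize(i,None,fx=2.4,fy=2.4,interpolation=2))"
python3 -m inch --help 2>&1 | tail -3
for k in 1 2 3; do :; done
python3 -m inch '[[0.87,0.96,0,0.59,80],[0.87,0.96,0,0.59,80],[0.87,0.96,0,0.59,80],[0.87,0.96,0,0.59,80],[0.87,0.96,0,0.59,80]]'
```

```text
invalid input: not JSON, or not a number
clock: 0.7
tool_pos: [0.3434, -0.4585, 0.2576]
eef_rot: [0.94, 0.341, -0.0, -0.0]
contact_force: [0.6, 0.0, 0.5]
opening: 0.91
```

View pics/crop1.png

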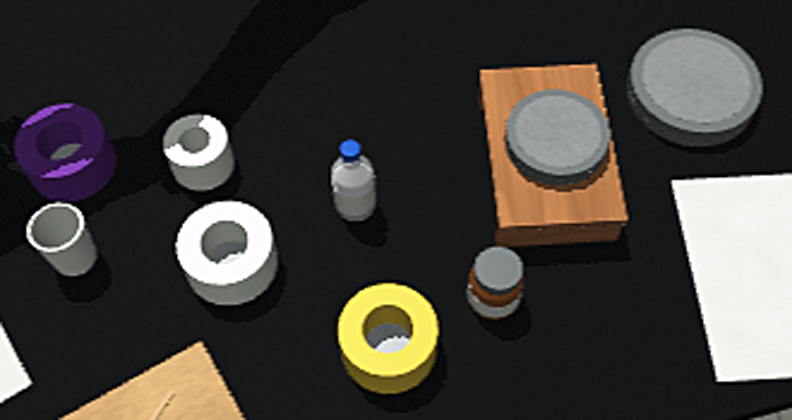

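The crop shows the white wide pot at (226,250), the cap on the step at (558,135) and the larger disc on the bench at (695,85), which confirms the choice. I continue to above the pot.

```bash

python3 -m inch '[[0.87,0.96,0,0.59,80],[0.87,0.96,0,0.59,80],[0.87,0.96,0,0.59,80],[0.87,0.96,0,0.59,80],[0.87,0.96,0,0.59,80]]' >/dev/null
python3 -m inch '[[0.87,0.96,0,0.59,80],[0.87,0.96,0,0.59,80],[0.87,0.96,0,0.59,80],[0.87,0.96,0,0.59,80],[0.87,0.96,0,0.59,80]]'
python3 -m inch '[[0.6,0.7,0,0.6,80],[0,0,0,0,80]]'
python3 - <<'E'
from m import *
s=snap('wrist','wrist1.png');P=cloud(s);print(s['position'])
E
```

```text
clock: 1.7
tool_pos: [0.5609, -0.2186, 0.2576]
eef_rot: [0.792, 0.61, -0.0, -0.0]
contact_force: [0.3, -0.2, -0.7]
opening: 0.91
clock: 1.9
tool_pos: [0.5775, -0.198, 0.2577]
eef_rot: [0.771, 0.637, 0.002, -0.001]
contact_force: [-0.1, 0.4, 0.1]
opening: 0.908
[ 0.59187751 -0.12277774  0.38517246]
```

View pics/wrist1.png

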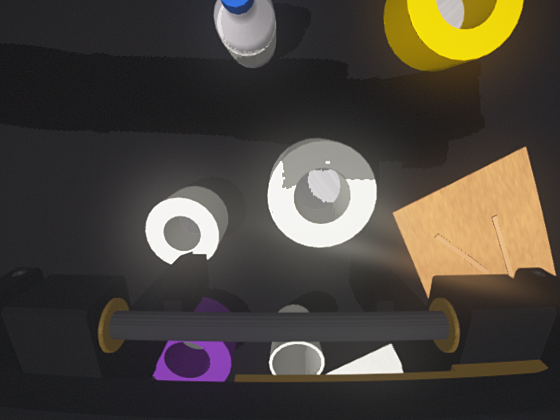

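The wrist picture shows the wide pot's rim at (322,193), the narrow pot at (182,232) and the bottle at (245,25). Now I fit the wide pot from this view.

```bash
python3 - <<'E'
from m import *
s=snap('wrist');P=cloud(s)
for n,(u0,v0,u1,v1) in dict(wide=(260,130,385,255),narrow=(140,180,235,250)).items():
    Q=P[v0:v1,u0:u1].reshape(-1,3);zt=np.median(Q[Q[:,2]>.05][:,2]);T=Q[abs(Q[:,2]-zt)<.006]
    h=cv2.convexHull(T[:,:2].astype(np.float32))[:,0];print(n,zt,cv2.minEnclosingCircle(h),circ(h))
E
```

```text
wide 0.06813996435642941 ((0.6256363391876221, -0.20679321885108948), 0.06208819895982742) (array([ 0.625652  , -0.20677577]), np.float64(0.06128994112694844))
narrow 0.06793237632363708 ((0.45762187242507935, -0.21916118264198303), 0.0441734679043293) (array([ 0.4585589 , -0.21818245]), np.float64(0.04283235221998697))
```

```bash

python3 -m inch '[[0.08,0,-1,0,66],[0,0,-1,0,66],[0,0,-1,0,66],[0,0,-1,0,66],[0,0,-1,0,66]]'
python3 -m inch '[[0,0,-1,0,66],[0,0,-1,0,66],[0,0,-1,0,66],[0,0,-0.6,0,66],[0,0,0,0,66]]'
python3 -m inch '[[0,0,0,0,20],[0,0,0,0,20],[0,0,0,0,20],[0,0,0,0,20],[0,0,0,0,20]]' 50
python3 -m inch '[[0,0,0,0,20],[0,0,0,0,20]]'
```

```text
clock: 2.5
tool_pos: [0.5757, -0.2049, 0.1318]
eef_rot: [0.775, 0.632, -0.001, 0.0]
contact_force: [0.8, -0.4, 0.4]
opening: 0.75
clock: 3.0
tool_pos: [0.5751, -0.2034, 0.0409]
eef_rot: [0.774, 0.633, -0.002, -0.001]
contact_force: [-0.8, 0.8, -1.0]
opening: 0.753
clock: 3.5
tool_pos: [0.5784, -0.2018, 0.0437]
eef_rot: [0.773, 0.634, 0.001, 0.001]
contact_force: [3.4, 0.5, 3.9]
opening: 0.34
clock: 3.7
tool_pos: [0.5784, -0.2018, 0.0437]
eef_rot: [0.773, 0.634, 0.001, 0.001]
contact_force: [1.6, 0.9, 4.7]
opening: 0.344
```

```bash

python3 -m inch '[[0,0,0.4,0,20],[0,0,0.8,0,20],[0,0,1,0,20],[0,0,1,0,20],[0,0,1,0,20]]'
python3 -m inch '[[0,0,1,0,20],[0,0,1,0,20],[0,0,1,0,20],[0,0,0.6,0,20],[0,0,0,0,20]]'
python3 - <<'E'
from m import *
s=snap('scene');P=cloud(s)
rgb=s['pixels'].astype(int);m=(rgb.min(2)>120)&(np.ptp(rgb,2)<25)&(abs(P[...,0]-.62)<.09)&(abs(P[...,1]+.2)<.09)&(P[...,2]>.15)&(P[...,2]<.32)
T=P[m];print(len(T),T.min(0),T.max(0));zt=np.percentile(T[:,2],90);T=T[abs(T[:,2]-zt)<.012]
A=np.c_[T[:,:2],np.ones(len(T))];c=np.linalg.lstsq(A,T[:,2],rcond=None)[0];print(zt,c[:2],cv2.minEnclosingCircle(cv2.convexHull(T[:,:2].astype(np.float32))))
E
```

```text
clock: 4.2
tool_pos: [0.5753, -0.2021, 0.1479]
eef_rot: [0.773, 0.634, -0.002, -0.001]
contact_force: [1.1, -0.9, -4.0]
opening: 0.34
clock: 4.7
tool_pos: [0.5772, -0.2023, 0.2393]
eef_rot: [0.773, 0.634, 0.0, 0.001]
contact_force: [0.7, -0.5, -4.8]
opening: 0.343
615 [ 0.56119535 -0.27093963  0.19792182] [ 0.68581761 -0.14997856  0.31519629]
0.2664531450808091 [ 0.00089093 -0.00557667] ((0.6226983666419983, -0.2115100473165512), 0.06223442032933235)
```

The pot hangs level with its underside at 0.198 m. Now carry it over the bottle to beside the step.

```bash

python3 -m inch '[[-0.2,0.8,0,0,20],[-0.2,0.95,0,0,20],[-0.2,0.95,0,0,20],[-0.2,0.95,0,0,20],[-0.2,0.95,0,0,20]]'
python3 -m inch '[[-0.2,0.95,0,0,20],[-0.2,0.95,0,0,20],[-0.2,0.95,0,0,20],[-0.2,0.95,0,0,20],[-0.2,0.95,0,0,20]]'
python3 -m inch '[[-0.2,0.95,0,0,20],[-0.2,0.95,0,0,20],[-0.2,0.9,0,0,20],[0,0,0,0,20],[0,0,0,0,20]]'
python3 -m inch '[[0,0,-1,0,20],[0,0,-1,0,20],[0,0,-1,0,20],[0,0,-1,0,20],[0,0,-1,0,20]]'
python3 -m inch '[[0,0,-1,0,20],[0,0,-0.6,0,20],[0,0,0,0,20],[0,0,0,0,20]]'
```

```text
clock: 5.25
tool_pos: [0.5502, -0.0864, 0.2359]
eef_rot: [0.773, 0.634, -0.002, -0.001]
contact_force: [0.6, -0.4, -4.7]
opening: 0.344
clock: 5.75
tool_pos: [0.5254, 0.0321, 0.2361]
eef_rot: [0.773, 0.634, -0.002, -0.001]
contact_force: [-0.1, 0.7, -3.8]
opening: 0.339
clock: 6.25
tool_pos: [0.5111, 0.1014, 0.2365]
eef_rot: [0.773, 0.635, -0.002, -0.0]
contact_force: [0.0, -0.1, -5.2]
opening: 0.34
clock: 6.75
tool_pos: [0.5122, 0.0997, 0.1111]
eef_rot: [0.774, 0.633, -0.001, 0.0]
contact_force: [1.0, -0.9, -4.7]
opening: 0.343
clock: 7.15
tool_pos: [0.5123, 0.1007, 0.0725]
eef_rot: [0.774, 0.634, -0.001, 0.0]
contact_force: [0.1, 0.1, -4.2]
opening: 0.342
```

```bash

python3 -m inch '[[0,0.16,-0.5,0,20],[0,0,-0.4,0,20],[0,0,-0.15,0,20],[0,0,0,0,20]]'
python3 -m inch '[[0,0,-0.1,0,20],[0,0,0,0,20]]'
python3 - <<'E'
from m import *
S={n:snap(n,n+'2.png') for n in('side','scene')}
for n,s in S.items():
    P=cloud(s);X=P.reshape(-1,3)
    c=s['pixels'].reshape(-1,3).astype(int)
    m=(abs(X[:,2]-.068)<.004)&(np.hypot(X[:,0]-.557,X[:,1]-.097)<.08)&(np.ptp(c,1)<25)&(c.min(1)>90)
    T=X[m];print(n,len(T),cv2.minEnclosingCircle(cv2.convexHull(T[:,:2].astype(np.float32))) if len(T)>9 else '')
    m=(abs(X[:,2]-.07)<.004)&(c[:,0]-c[:,2]>40)&(abs(X[:,0]-.59)<.16)&(abs(X[:,1]-.2545)<.14)
    T=X[m];print(cv2.minAreaRect((T[:,:2]*1000).astype(np.float32)),len(T))
E
```

```text
clock: 7.55
tool_pos: [0.5118, 0.1056, 0.0458]
eef_rot: [0.773, 0.634, -0.001, -0.0]
contact_force: [-0.7, 0.7, -4.5]
opening: 0.34
clock: 7.75
tool_pos: [0.5125, 0.1057, 0.044]
eef_rot: [0.773, 0.634, 0.0, 0.0]
contact_force: [0.3, 0.3, -4.5]
opening: 0.346
side 466 ((0.5637859106063843, 0.1101296916604042), 0.06457560509443283)
((611.0257568359375, 241.79905700683594), (192.25003051757812, 313.236328125), 77.31512451171875) 3549
scene 407 ((0.5591721534729004, 0.09661956131458282), 0.061953868716955185)
((588.3243408203125, 253.97817993164062), (170.09226989746094, 263.2173767089844), 78.9751968383789) 1701
```

View pics/side2.png

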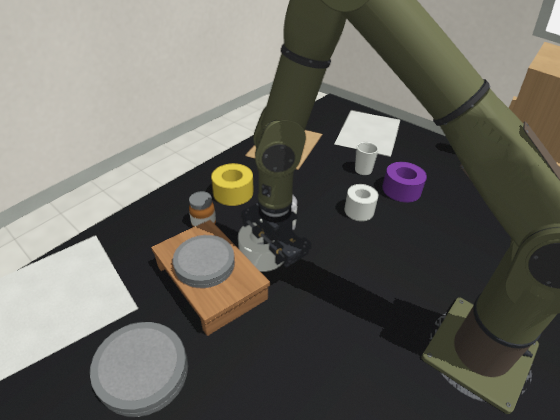

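The side view shows the pot held next to the step's free edge, bystanders undisturbed. The scene view gives a gap of about 13 mm, centred along the step. Set down and release.

```bash

python3 -m inch '[[0,0,-0.08,0,20],[0,0,0,0,20],[0,0,-0.05,0,20],[0,0,0,0,20]]'
python3 -m inch '[[0,0,0,0,40],[0,0,0,0,50],[0,0,0,0,60],[0,0,0,0,60]]'
python3 -m inch '[[0,0,0.5,0,60],[0,0,1,0,60],[0,0,1,0,60],[0,0,1,0,60],[0,0,1,0,60]]'
python3 -m inch '[[-0.8,0,1,0,60],[-1,0,0,0,60],[-1,0,0,0,88],[-1,0,0,0,88],[0,0,0,0,88]]'
python3 - <<'E'
from m import *
for n in('scene','side','wrist'):
    s=snap(n,n+'3.png');P=cloud(s);X=P.reshape(-1,3)
    c=s['pixels'].reshape(-1,3).astype(int)
    g=(np.ptp(c,1)<30)
    m=(abs(X[:,2]-.068)<.005)&(np.hypot(X[:,0]-.559,X[:,1]-.097)<.075)&g&(c.min(1)>90)
    T=X[m];print(n,len(T),'pot',cv2.minEnclosingCircle(cv2.convexHull(T[:,:2].astype(np.float32))) if len(T)>9 else '')
    m=(abs(X[:,2]-.098)<.006)&(np.hypot(X[:,0]-.5915,X[:,1]-.261)<.09)
    T=X[m];print('cap',len(T),cv2.minEnclosingCircle(cv2.convexHull(T[:,:2].astype(np.float32))) if len(T)>9 else '')
    m=(abs(X[:,2]-.07)<.004)&(c[:,0]-c[:,2]>40)&(abs(X[:,0]-.59)<.16)&(abs(X[:,1]-.2545)<.12)
    T=X[m];
    if len(T)>9:print('step',cv2.minAreaRect((T[:,:2]*1000).astype(np.float32)),len(T))
E
```

```text
clock: 8.25
tool_pos: [0.5125, 0.1056, 0.0435]
eef_rot: [0.773, 0.634, 0.001, 0.001]
contact_force: [-4.4, -1.7, 23.0]
opening: 0.345
clock: 8.65
tool_pos: [0.5125, 0.1057, 0.0407]
eef_rot: [0.773, 0.634, 0.0, 0.0]
contact_force: [0.1, -0.2, -0.1]
opening: 0.672
clock: 9.15
tool_pos: [0.5122, 0.1055, 0.155]
eef_rot: [0.773, 0.634, 0.0, 0.0]
contact_force: [0.6, 0.7, -0.4]
opening: 0.682
clock: 9.65
tool_pos: [0.4137, 0.105, 0.1789]
eef_rot: [0.773, 0.635, -0.002, -0.0]
contact_force: [-0.5, -0.1, -1.2]
opening: 0.925
scene 665 pot ((0.5586069226264954, 0.09744049608707428), 0.06341392546892166)
cap 1238 ((0.5930181741714478, 0.25945520401000977), 0.07210108637809753)
step ((588.6641235351562, 253.75421142578125), (169.8229522705078, 262.6824035644531), 78.76841735839844) 1746
side 1054 pot ((0.5553831458091736, 0.09665697813034058), 0.0635969266295433)
cap 2319 ((0.5920725464820862, 0.2611112594604492), 0.07223469763994217)
step ((612.5374755859375, 250.75906372070312), (172.0349578857422, 311.7964172363281), 77.93090057373047) 3538
wrist 11419 pot ((0.5576764941215515, 0.09804584830999374), 0.06259839236736298)
cap 8960 ((0.5796411633491516, 0.22498223185539246), 0.05855401232838631)
step ((561.69921875, 209.82455444335938), (70.45438385009766, 223.24789428710938), 78.6075668334961) 17376
```

View pics/scene3.png

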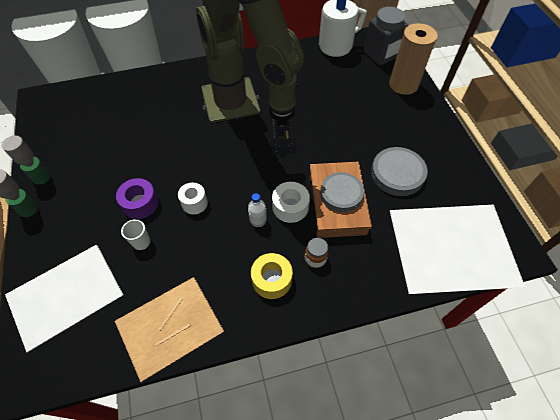

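```bash

python3 -m inch '[[0.72,0.92,0,0,88],[0.72,0.92,0,0,88],[0.72,0.92,0,0,88],[0.72,0.92,0,0,88],[0.72,0.92,0,0,88]]' >/dev/null
python3 -m inch '[[0.72,0.92,0,0,88],[0.72,0.92,0,0,88],[0.72,0.92,0,0,88],[0.72,0.92,0,0,88],[0.72,0.92,0,0,88]]' >/dev/null
python3 -m inch '[[0.72,0.92,0,0,88],[0,0,0,0,88],[0,0,0,0,88]]'
python3 -m inch '[[0,0,-0.8,0,88],[0,0,-1,0,88],[0,0,-1,0,88],[0,0,0,0,88],[0,0,0,0,88]]'
```

```text
clock: 11.1
tool_pos: [0.6158, 0.3586, 0.1777]
eef_rot: [0.773, 0.634, -0.0, -0.0]
contact_force: [0.3, 0.5, 0.3]
opening: 0.998
clock: 11.6
tool_pos: [0.6154, 0.3577, 0.1085]
eef_rot: [0.774, 0.634, -0.0, 0.0]
contact_force: [0.8, -1.1, -0.2]
opening: 0.997
```

```bash

python3 -m inch '[[-0.1,0,-0.5,0,88],[0,0,0,0,88],[-0.08,-0.39,0,0,88],[-0.08,-0.39,0,0,88],[-0.08,-0.39,0,0,88]]'
python3 -m inch '[[-0.08,-0.39,0,0,88],[-0.08,-0.39,0,0,88],[-0.08,-0.39,0,0,88],[-0.08,-0.39,0,0,88],[-0.08,-0.39,0,0,88]]'
python3 -m inch '[[-0.08,-0.39,0,0,88],[-0.08,-0.39,0,0,88],[-0.08,-0.39,0,0,88],[0,0,0,0,88]]'
python3 - <<'E'
from m import *
for n in('scene','side'):
    s=snap(n);P=cloud(s);X=P.reshape(-1,3);c=s['pixels'].reshape(-1,3).astype(int)
    m=(abs(X[:,2]-.098)<.006)&(np.hypot(X[:,0]-.578,X[:,1]-.18)<.1)&(np.ptp(c,1)<30)
    T=X[m];print('cap',len(T),cv2.minEnclosingCircle(cv2.convexHull(T[:,:2].astype(np.float32))) if len(T)>9 else '')
E
```

```text
clock: 12.1
tool_pos: [0.607, 0.328, 0.0962]
eef_rot: [0.774, 0.634, 0.0, 0.0]
contact_force: [-0.5, -0.0, -0.4]
opening: 0.998
clock: 12.6
tool_pos: [0.5969, 0.2806, 0.0961]
eef_rot: [0.773, 0.634, 0.001, -0.0]
contact_force: [1.4, 3.3, 0.9]
opening: 0.997
clock: 13.0
tool_pos: [0.5906, 0.2487, 0.0956]
eef_rot: [0.774, 0.633, -0.001, 0.001]
contact_force: [0.5, 0.2, 0.2]
opening: 0.996
cap 1085 ((0.583818256855011, 0.19498907029628754), 0.08175592124462128)
cap 1111 ((0.5811052322387695, 0.199432834982872), 0.0844804123044014)
```

```bash

python3 -m inch '[[-0.08,-0.36,0,0,88],[-0.08,-0.36,0,0,88],[-0.08,-0.36,0,0,88],[-0.08,-0.36,0,0,88],[-0.08,-0.36,0,0,88]]'
python3 -m inch '[[-0.08,-0.36,0,0,88],[-0.08,-0.36,0,0,88],[-0.08,-0.3,0,0,88],[0,0,0,0,88]]'
cat > c.py <<'E'
from m import *
st=r.get_state();t=st['tool_pos']
for n in('scene','side','wrist'):
    s=snap(n,n+'_l.png');P=cloud(s);X=P.reshape(-1,3);c=s['pixels'].reshape(-1,3).astype(int)
    g=np.ptp(c,1)<30
    d=(X[:,:2]-t[:2])@np.array([-.209,-.978])
    near=(np.hypot(X[:,0]-t[0]+.013,X[:,1]-t[1]+.062)<.1)&(d>.012)
    Q=X[near&g&(X[:,2]>.072)&(X[:,2]<.106)]
    if len(Q)<50: print(n,'few');continue
    zt=np.percentile(Q[:,2],60);T=Q[abs(Q[:,2]-zt)<.005]
    A=np.c_[T[:,:2]-T[:,:2].mean(0),np.ones(len(T))];pl=np.linalg.lstsq(A,T[:,2],rcond=None)[0]
    h=cv2.convexHull(T[:,:2].astype(np.float32))[:,0];hd=(h-t[:2])@np.array([-.209,-.978]);h=h[hd>.03]
    print(n,len(T),'zt %.4f'%zt,'slope',pl[:2].round(3),'cap',circ(h),'front',hd.max())
E
python3 c.py
```

```text
clock: 13.6
tool_pos: [0.5806, 0.2054, 0.0958]
eef_rot: [0.773, 0.634, -0.0, 0.0]
contact_force: [0.1, 2.3, 0.3]
opening: 0.998
clock: 14.0
tool_pos: [0.5742, 0.1783, 0.0954]
eef_rot: [0.774, 0.633, -0.001, 0.001]
contact_force: [1.0, 0.5, 0.2]
opening: 1.0
scene 1023 zt 0.0979 slope [-0.001  0.015] cap (array([0.56233994, 0.11427641]), np.float64(0.07087030943618106)) front 0.13410164205484054
side 822 zt 0.0976 slope [0.007 0.006] cap (array([0.55974926, 0.11401706]), np.float64(0.07021298936046302)) front 0.13534079205743932
wrist 8361 zt 0.0981 slope [0.002 0.011] cap (array([0.56927194, 0.15010072]), np.float64(0.06542547437670576)) front 0.06014671031139754
```

```bash

python3 -m inch '[[-0.08,-0.2,0,0,88],[-0.08,-0.2,0,0,88],[0,-0.1,0,0,88],[0,0,0,0,88]]'
python3 c.py
```

```text
clock: 14.55
tool_pos: [0.5706, 0.1679, 0.0957]
eef_rot: [0.774, 0.634, -0.0, 0.0]
contact_force: [-0.2, 0.3, -0.1]
opening: 0.997
scene 1014 zt 0.0977 slope [-0.001  0.007] cap (array([0.55877437, 0.10445525]), np.float64(0.07151288711640338)) front 0.13580735992645268
side 771 zt 0.0975 slope [0.007 0.008] cap (array([0.55760621, 0.10530824]), np.float64(0.07110078801591803)) front 0.13488926635687593
wrist 8849 zt 0.0980 slope [0.002 0.013] cap (array([0.56250332, 0.1275625 ]), np.float64(0.06561916858308037)) front 0.06239150390033963
```

```bash

python3 -m inch '[[0,-0.1,0,0,88],[0,-0.1,0,0,88],[0,0,0,0,88]]'
python3 c.py|grep -v wrist
python3 -m inch '[[0,-0.08,0,0,88],[0,0,0,0,88]]'
python3 c.py|grep -v wrist
```

```text
clock: 15.0
tool_pos: [0.5708, 0.163, 0.0957]
eef_rot: [0.774, 0.634, -0.0, 0.0]
contact_force: [-0.1, 1.1, 0.4]
opening: 1.0
scene 1013 zt 0.0851 slope [0.    0.001] cap (array([0.55853131, 0.09939603]), np.float64(0.07051657668606254)) front 0.134704841511783
side 759 zt 0.0851 slope [ 0.003 -0.004] cap (array([0.55898737, 0.08738017]), np.float64(0.07362712940380843)) front 0.15796969180693177
clock: 15.35
tool_pos: [0.5709, 0.1616, 0.0958]
eef_rot: [0.773, 0.634, 0.0, -0.0]
contact_force: [0.2, 1.6, -1.3]
opening: 0.996
scene 1010 zt 0.0852 slope [0.002 0.003] cap (array([0.55896482, 0.09860951]), np.float64(0.07037530788579872)) front 0.13366432855979268
side 757 zt 0.0852 slope [ 0.006 -0.003] cap (array([0.56205822, 0.0830519 ]), np.float64(0.07619646016351833)) front 0.1577824864560059
```

The cap's top dropped from 0.098 to 0.085 m and is level, so it has seated (84 mm expected). I back off, retreat and check.

```bash

python3 -m inch '[[0.04,0.2,0,0,88],[0.1,0.5,0,0,88],[0.1,0.5,0.5,0,88],[0,0.5,1,0,88],[0,0,1,0,88]]'
python3 -m inch '[[0,1,1,0,88],[0,1,1,0,88],[0,1,0.5,0,88],[0,0,0,0,88],[0,0,0,0,88]]'
python3 - <<'E'
from m import *
for n in('scene','side'):
    s=snap(n,n+'9.png');P=cloud(s);X=P.reshape(-1,3);c=s['pixels'].reshape(-1,3).astype(int)
    T=X[(abs(X[:,2]-.085)<.006)&(np.hypot(X[:,0]-.558,X[:,1]-.098)<.085)&(np.ptp(c,1)<30)]
    A=np.c_[T[:,:2]-T[:,:2].mean(0),np.ones(len(T))];pl=np.linalg.lstsq(A,T[:,2],rcond=None)[0]
    print(n,len(T),'plane',pl.round(4),cv2.minEnclosingCircle(cv2.convexHull(T[:,:2].astype(np.float32))))
    for k,(x,y,z) in dict(narrow=(.458,-.2185,.068),bottle=(.579,-.0235,.151),jar=(.763,.1215,.09),beaker=(.559,-.412,.088)).items():
        T=X[(abs(X[:,2]-z)<.007)&(np.hypot(X[:,0]-x,X[:,1]-y)<.06)];print(k,cv2.minEnclosingCircle(cv2.convexHull(T[:,:2].astype(np.float32))) if len(T)>5 else None)
E
python3 -c "
import cv2;a=cv2.imread('pics/side9.png')[150:360,120:400];b=cv2.imread('pics/scene9.png')[150:260,220:400]
cv2.imwrite('pics/fin.png',cv2.resize(a,None,fx=2.8,fy=2.8,interpolation=2))"
```

```text
clock: 16.0
tool_pos: [0.5763, 0.2078, 0.1588]
eef_rot: [0.772, 0.635, 0.001, -0.001]
contact_force: [0.5, -0.2, 0.5]
opening: 0.999
clock: 16.5
tool_pos: [0.5765, 0.2796, 0.2206]
eef_rot: [0.773, 0.635, -0.0, 0.0]
contact_force: [0.0, -0.5, 0.4]
opening: 0.995
scene 1214 plane [-0.0005  0.0009  0.0847] ((0.5579261183738708, 0.09741086512804031), 0.07203259319067001)
narrow ((0.4584428071975708, -0.2216263860464096), 0.04586860537528992)
bottle ((0.579900324344635, -0.02282448671758175), 0.014014044776558876)
jar ((0.7652429938316345, 0.12215995043516159), 0.03166789934039116)
beaker ((0.5600396394729614, -0.4141407012939453), 0.03718233481049538)
side 1811 plane [ 0.0035 -0.004   0.0849] ((0.5561696887016296, 0.09814518690109253), 0.07219380885362625)
narrow ((0.4563648998737335, -0.21999002993106842), 0.04573486000299454)
bottle ((0.57818603515625, -0.02307634800672531), 0.013900981284677982)
jar None
beaker ((0.557797908782959, -0.4120473861694336), 0.03701607510447502)
```

View pics/fin.png

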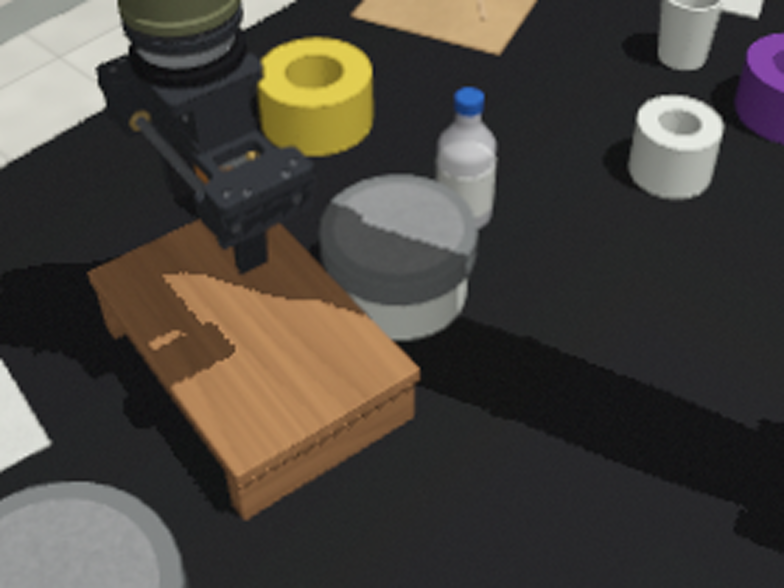

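The picture shows the cap down and level on the white pot at (400,250), the bottle and narrow pot standing, and the gripper clear.

```bash
python3 -c "
from plant import r
print(r.finish_job())"
```

```text
the job is handed in; nothing more can be done
None
```

The wide white pot is capped and the job is handed in, at about 16.6 s on the robot's clock out of the 54 s allowed. No verdict was reported.

I gripped the pot by its wall, carried it over the bottle and set it down about 13 mm from the step's free edge. Then I pushed the cap off the step and onto the pot with the open fingers, without lifting it, and backed the arm off.

My last checks:
- **Cap on the pot:** its top is at about 0.085 m (84 mm expected when fully down) and level within 0.4°. Its centre is at (0.557, 0.098), against (0.558, 0.097) for the pot measured before capping.
- **Bystanders:** the narrow pot, bottle and beaker are within about 4 mm of where they started, which is about the measuring error. The same goes for the jar in the scene view; the arm hid it in the side view.
- **Disagreements:** some fits were thrown off by the arm hiding part of the view, such as the side view's fit of the cap during the last push. I went by the clear views instead.

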